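# Hold an air-speed probe in the extraction duct's measuring port

## Robot

A 7-joint arm with a two-finger parallel gripper is mounted at the origin on the work surface. World frame = base frame: x ahead of the robot, y to its left, z up, the work surface at z = 0. Lengths are in m, angles in rad, forces in N, time in s.
With the tool pointing down it reaches from about 0.425 to 0.875 m from the base axis. Payload 4.7 kg.
Tool frame: the origin (TCP) lies midway between the tips of the shut fingers; the grasp point (between the pads) lies 19 mm behind it; z points along the fingers, y is the direction in which the jaws open and shut (so a half turn about z gives the same grasp; the last joint's range is limited). The gripper opens to 87 mm and grips with 3 to 60 N. Pads are 19 mm wide; open, the fingers measure 117 mm over their backs; the gripper's body (75 mm by 190 mm) begins 51 mm behind the grasp point.
Start: joints at [1.251, 0.321, -0.07, 1.45, 0.023, 1.371, -0.057], TCP at [0.213, -0.614, 0.186] pointing down, gripper open.
Joint ranges: [-2.86, 2.86], [-0.3, 2.09], [-1.38, 1.24], [0.06, 2.45], [-1.56, 4.7], [0.09, 2.05], [-2.69, 2.69]. Speed limits (rad/s): [2.57, 2.57, 3.14, 3.14, 3.14, 3.14, 3.14].

## Interface

Orientations are given as a rotation vector (axis times angle).
In Python, from bench import get_state, eyes, job gives the robot as it stands. The module is installed in compiled form; this text tells all that it offers.
- The arm moves only by the shell command python3 -m jog 'ROWS' [FORCE]. ROWS is JSON, a list that holds one entry, the list of rows, each a list of 5 numbers: the opening, from 0 (shut) to 1 (fully open), then the shift along the tool's x, y, z in units of 40 mm (1.0 is 40 mm), then the turn about the tool's z in units of 5 degrees (1.0 is 5 degrees). In form: [[[jaw, dx, dy, dz, turn], ...]]. A call has 1 to 10 rows; each row shifts and turns the commanded pose from where the row before left it, along the tool's axes as they then stand; what a row does not reach is not made up. A row lasts 1/8 s, in which the tool goes at most 62.5 mm and 10.7 degrees, less where a joint would pass 70% of its speed; a pose out of reach is approached as far as the arm can. A call is refused whole if a number of a shift passes 1 or a number of a turn 1, either way. A call with a gripper value outside its range is refused whole. The fingers move at their own pace and stop on an object; FORCE is the grip in N (left out, the last holds). Time passes only in rows, so rows that do not move let the fingers close. It gives the time, the measured TCP pose, the force and the opening at its end, in the units of the state.
- get_state(): the state, without advancing time (a new reading comes with each control period).
- eyes.get_image(name): name is "scene" or "top" or "wrist"; returns (picture, depth): 480x640x3 uint8, red, green, blue; 480x640 float32, m along the optical axis (not along the pixel's ray), 0 where there is no reading.
- eyes.camera_params(name): a dict with "camera_matrix" (3x3 intrinsics, pixels), "k1" (the pictures are not rectified: a ray, as slopes to the right and down, at radius r is drawn at 1 + k1 r^2 times it, then the intrinsics apply), "pose" (4x4, takes a point from camera to world coordinates); the wrist camera has in their place "mount" (4x4, takes a point from camera to tool coordinates, whose origin is the TCP and whose axes are the flange's). Camera axes: x right, y down, z forward; pixel columns grow to the right and rows downward; lengths in m; the calibration is good to about 2 mm. A picture is of the moment at which its call begins: read the wrist's pose just before it. camera_params takes no time and is no camera call.
- job.close_job(): hands the job in, once; it reports no verdict.
The state is a dict: "time": time; "joint_positions": joint angles; "qd": joint speeds; "joint_torque": joint torques, N m; "position": TCP position; "tool_rot": TCP orientation; "ft_force": force on the tool from outside, world axes, zero at the start; "torque": the same for the moment, N m; "grip_width": opening from 0.0 (shut) to 1.0 (fully open).
Only numpy, scipy, OpenCV 4.12 (cv2) and the standard library are available. Lean on these libraries where they do the work, as an engineer would, in place of code of your own. Each camera call takes 0.05 s, during which the arm holds its last target. There are 200 camera calls.

## Task

Take the air-speed reading in the white extraction duct: loosen the winged clamp knob on top of the duct (anticlockwise), slide the steel port cover fully open, then take the flat-bladed probe from its stand and lower its blade through the uncovered slot until the sensor window near its tip is at mid-height inside the duct. Finish there, still holding the probe upright and still in the gripper, with its handle clear of the duct; the cover stays open. Do not force the cover while the knob is tight or press the probe hard on the duct, and leave the other lab things where they are.

Things in the scene. Friction and masses are not known exactly. Their poses are not given: they have to be found in the camera images.
- duct: white extraction duct, fixed on the bench, 130 mm wide (its x), 400 mm long (its y); a grey ribbed hose leaves its -y end. Origin on the bench under its middle, z up. Hollow from 18 to 118 mm above the bench, so mid-height is 68 mm; flat top at 124 mm. On the top, on its centre line, from -y to +y: the slot (covered), the knob, the cover's tab, between 8 mm high guide strips 76 mm apart
- slot (a point): centre of the measuring slot, on the duct's top surface, 100 mm from the duct's middle towards -y; axes as the duct's. The slot is 28 mm along the duct's x and 10 mm along its y, cut through the 6 mm top, its mouth chamfered 2 mm
- clamp_knob (a joint): turn of the clamp knob, rad: grows anticlockwise seen from above (loosening), range 0 (tight) to 2.0; starts at 0 to 0.2. Below about 0.5 it clamps the cover by friction; past 0.75 the cover is free and the knob counts as loosened. It turns stiffly (about 0.1 N m) and stays where it is left
- knob_grip (a point): where to grip the black wing knob: on its upright axis, 164 mm above the bench. The wings are one upright paddle, 44 mm long (the point's x), 10 mm thick (the point's y), 143 to 173 mm above the bench, on a hub 22 mm across. The point turns with the knob. It is on the duct's centre line, 110 mm from the slot
- port_cover (a joint): travel of the cover, m: 0 shut (over the slot), 0.060 fully open (the stop). It slides towards the duct's +y, away from the slot; it needs about 2 N when free and stays where it is left
- cover_tab (a point): middle of the cover's upright black tab, 153 mm above the bench; axes as the duct's. The tab is 44 mm along the duct's x, 10 mm thick along its y, from 129 to 165 mm above the bench; with the cover shut it stands 85 mm from the knob, on the +y side. The steel cover plate is 70 mm wide, 4 mm thick, top at 129 mm, from 10 mm behind the tab to 215 mm towards -y
- probe: wireless air-speed probe, about 140 g, upright in its stand, blade down. Origin at the blade's tip, z up. Steel blade 24 mm wide (its x), 8 mm thick (its y), 90 mm long, the last 8 mm tapering to 19 by 4 mm; above it a black handle 34 mm wide (x), 22 mm thick (y), from 90 to 165 mm above the tip, too big for the slot and the stand. At rest the tip is 20 mm above the bench
- probe_sensor (a point): the middle of the sensor window in the blade, 14 mm above the tip; axes as the probe's
- probe_stand: grey stand of the probe, fixed: base 70 mm (its x) by 90 mm, 12 mm thick; sleeve 40 by 24 mm outside, 30 by 14 mm inside, rim 110 mm above the bench, on which the probe's handle rests. Origin on the bench under its centre. An identical stand on the other side holds a round glass electrode, which is to stay
- electrode: round glass electrode with a round black cap 26 mm across, upright in the other stand, top about 183 mm above the bench; leave it alone. Origin at its lower end
- beaker: empty glass beaker, 70 mm across, 92 mm high, in front of the duct; leave it alone. Origin under its centre
- reagent_jar: amber glass jar, 64 mm across, 100 mm high, in front of the duct; leave it alone. Origin under its centre
- wash_bottle: white plastic wash bottle, 68 mm across, about 195 mm high, behind the duct; leave it alone. Origin under its centre
- conical_flask: stoppered conical flask, 84 mm across, 124 mm high, to the left of the duct; leave it alone. Origin under its centre
- screwdriver: screwdriver lying behind the duct, 190 mm long; leave it alone. Origin under its middle
- petri_dish: glass dish with lid, 96 mm across, 18 mm high, on the right; leave it alone. Origin under its centre
- solvent_bottle: amber glass bottle with a white cap, 72 mm across, 165 mm high, on the left; leave it alone. Origin under its centre
Not all that is in view belongs to the job. Leave any purple look-alike of the probe alone.

How it is judged:
On the way, in this order (a step that is already met when the one before it is completed fails the run):
1. the clamp knob is loosened (past 0.75 rad) (value of joint clamp_knob above 0.75 rad), for 0.1 s.
2. the cover is slid open (at least 50 of its 60 mm) (value of joint port_cover above 0.05 m), for 0.2 s.
3. the probe's blade has entered the slot, its sensor window 10 mm or more below the duct's top (z of probe_sensor in the frame of slot below -0.01 m and horizontal distance between probe_sensor and slot below 0.01 m), for 0.1 s.
At the end, for the whole second after the job is handed in: the gripper still holds the probe, upright within 0.1 rad and still, its blade through the slot and the sensor window at mid-height of the duct within 10 mm, pressing on the duct with less than 12 N; the cover is at least 50 mm open and the knob loose (z of probe_sensor in the frame of duct between 0.058 and 0.078 m and horizontal distance between probe_sensor and slot below 0.008 m and angle between probe's own z axis and vertical below 0.1 rad and linear speed of probe below 0.01 m/s and contact force between probe and the fingers above 1 N and contact force between probe and duct below 12 N and value of joint port_cover above 0.05 m and value of joint clamp_knob above 0.5 rad); the arm keeps its last pose, push and grip.
It fails at once if the cover is forced more than 12 mm along while the knob is tight (value of joint port_cover above 0.018 m and value of joint clamp_knob below 0.5 rad).
It fails at once if the probe is pressed on the duct or its cover with more than 35 N (contact force between probe and duct above 35 N).
It fails at once if the electrode is pulled out, moved or tipped (30 mm) (distance of electrode from where it was at the start of the episode above 0.03 m).
It fails at once if another lab thing is shifted by more than 30 mm or tipped over (distance of any of beaker, reagent_jar, wash_bottle, conical_flask, screwdriver, petri_dish, solvent_bottle from where it was at the start of the episode above 0.03 m or angle between any of beaker, reagent_jar, wash_bottle, conical_flask, petri_dish, solvent_bottle's own z axis and vertical above 0.5 rad).
It also fails if it takes over 72 s, if anything falls off the work surface, if the arm or the gripper's body presses on something with over 40 N, if the wrist force passes 120 N, or if a joint passes its speed limit or range.

## Working session

There is one attempt and no reset: what is moved stays moved. The work goes in short steps, Python scripts to look and compute and a shell command to move; the robot and the scene stay as the last step left them, time stands still between calls to the robot, and variables do not carry over. Pictures are saved under pics/ and viewed, about 8 in all and at most 12, crops included, and the job is handed in when it is done.

```bash
mkdir -p pics
python3 - <<'E'
from bench import get_state, eyes, job
import cv2,numpy as np
s=get_state();print({k:np.round(v,3).tolist() for k,v in s.items()})
for n in("top","scene"):
    im,d=eyes.get_image(n);cv2.imwrite(f"pics/{n}0.png",im[:,:,::-1]);np.save(f"{n}0.npy",d)
    p=eyes.camera_params(n);print(n,{k:np.round(v,4).tolist() for k,v in p.items()})
p=eyes.camera_params("wrist");print({k:np.round(v,4).tolist() for k,v in p.items()})
E
```

```text
{'time': 0.0, 'joint_positions': [1.251, 0.322, -0.07, 1.452, 0.023, 1.371, -0.057], 'qd': [-0.001, -0.0, -0.003, -0.001, -0.0, 0.002, -0.001], 'joint_torque': [-0.0, -49.129, -0.404, -31.253, -0.064, 0.044, 0.0], 'position': [0.213, -0.614, 0.185], 'tool_rot': [-3.096, -0.522, 0.001], 'ft_force': [0.843, 0.263, 0.529], 'torque': [0.056, -0.002, 0.037], 'grip_width': 1.0}
top {'camera_matrix': [[608.5283, 0.0, 302.2939], [0.0, 608.5283, 249.3476], [0.0, 0.0, 1.0]], 'k1': -0.0042, 'pose': [[0.0262, -0.9782, 0.2058, 0.1651], [-0.9996, -0.0269, -0.0006, 0.013], [0.0061, -0.2057, -0.9786, 1.8857], [0.0, 0.0, 0.0, 1.0]]}
scene {'camera_matrix': [[473.058, 0.0, 320.3267], [0.0, 473.058, 247.2263], [0.0, 0.0, 1.0]], 'k1': -0.0425, 'pose': [[0.7103, 0.588, -0.387, 1.0114], [0.7038, -0.585, 0.403, -0.4601], [0.0106, -0.5586, -0.8293, 1.0956], [0.0, 0.0, 0.0, 1.0]]}
{'camera_matrix': [[396.982, 0.0, 317.6357], [0.0, 396.982, 236.0655], [0.0, 0.0, 1.0]], 'k1': -0.0563, 'mount': [[0.0006, -0.9551, -0.2963, 0.0825], [1.0, 0.0003, 0.0012, 0.0002], [-0.0011, -0.2963, 0.9551, -0.1984], [0.0, 0.0, 0.0, 1.0]]}
```

View pics/top0.png

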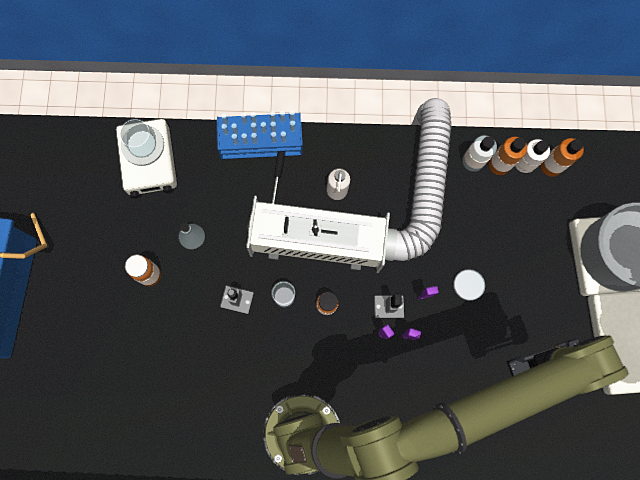

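View pics/scene0.png

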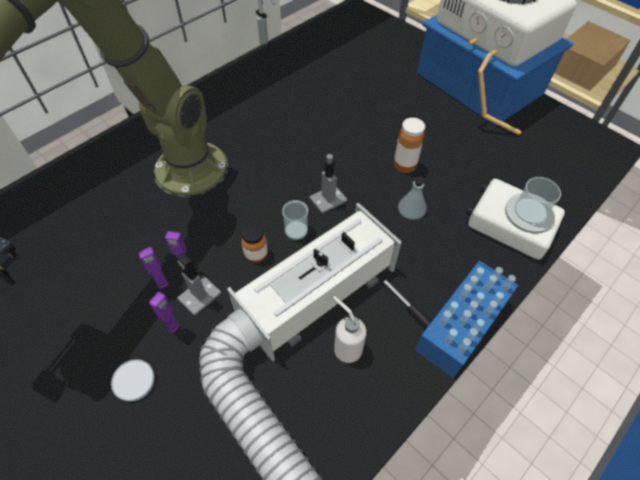

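The top view shows the duct at (318,233), with the knob at (315,229), the tab at (287,225) and the hose on the right (-y). The probe stand is at (390,303), with three purple decoys near it, and the electrode is at (234,295). Next I'll get coarse positions.

```bash
cat > h.py <<'E'
from bench import get_state, eyes, job
import cv2,numpy as np
from scipy.spatial.transform import Rotation as R
def pose(n,s=None):
    p=eyes.camera_params(n)
    if n!="wrist": return p,np.array(p["pose"])
    T=np.eye(4);T[:3,:3]=R.from_rotvec(s["tool_rot"]).as_matrix();T[:3,3]=s["position"]
    return p,T@np.array(p["mount"])
def rays(p,uv):
    k=np.array(p["camera_matrix"]);D=np.array([p["k1"],0,0,0.])
    return cv2.undistortPoints(np.array(uv,float).reshape(-1,1,2),k,D).reshape(-1,2)
def plane(p,T,uv,z):
    r=rays(p,uv);d=np.c_[r,np.ones(len(r))]@T[:3,:3].T
    return T[:3,3]+d*((z-T[2,3])/d[:,2])[:,None]
def cloud(p,T,dep):
    v,u=np.mgrid[:480,:640];r=rays(p,np.c_[u.ravel(),v.ravel()])
    return ((np.c_[r,np.ones(len(r))]*dep.reshape(-1,1))@T[:3,:3].T+T[:3,3]).reshape(480,640,3)
def proj(p,T,X):
    X=(np.array(X)-T[:3,3])@T[:3,:3]
    return cv2.projectPoints(X,np.zeros(3),np.zeros(3),np.array(p["camera_matrix"]),np.array([p["k1"],0,0,0.]))[0].reshape(-1,2)
def snap(n,name):
    s=get_state();im,d=eyes.get_image(n);cv2.imwrite(f"pics/{name}.png",im[:,:,::-1]);p,T=pose(n,s)
    np.savez(name,im=im,d=d,T=T);return s,im,d,p,T
E
python3 - <<'E'
from h import *
p,T=pose("top");im=cv2.imread("pics/top0.png");d=np.load("top0.npy")
for nm,uv,z in(("knob",(315,226),.173),("tab",(287,220),.165),("probe",(397,297),.185),("elec",(233,290),.183),("beaker",(283,287),.092),("jar",(327,297),.1),("wash",(339,175),.195)):
    print(nm,plane(p,T,[uv],z).round(3))
C=cloud(p,T,d)
for b in((240,200,400,270),):
    c=C[b[1]:b[3],b[0]:b[2]].reshape(-1,3);c=c[(abs(c[:,2]-.124)<.012)]
    print(len(c),cv2.minAreaRect(c[:,:2].astype(np.float32)*1000))
a=cv2.resize(im[190:275,235:400],(792,408),interpolation=2);b=cv2.resize(im[265,200:1] if 0 else im[265:350,340:460],(576,408),interpolation=2)[:, :]
cv2.imwrite("pics/crop.png",np.vstack([a[:,:792],cv2.resize(im[270:310,210:450],(792,132))]))
E
```

```text
knob [[ 0.595 -0.023  0.173]]
tab [[0.613 0.059 0.165]]
probe [[ 0.393 -0.258  0.185]]
elec [[0.401 0.204 0.183]]
beaker [[0.426 0.066 0.092]]
jar [[ 0.399 -0.065  0.1  ]]
wash [[ 0.745 -0.089  0.195]]
5646 ((586.6768798828125, -48.46331787109375), (457.3265380859375, 162.19322204589844), 85.75951385498047)
```

View pics/crop.png

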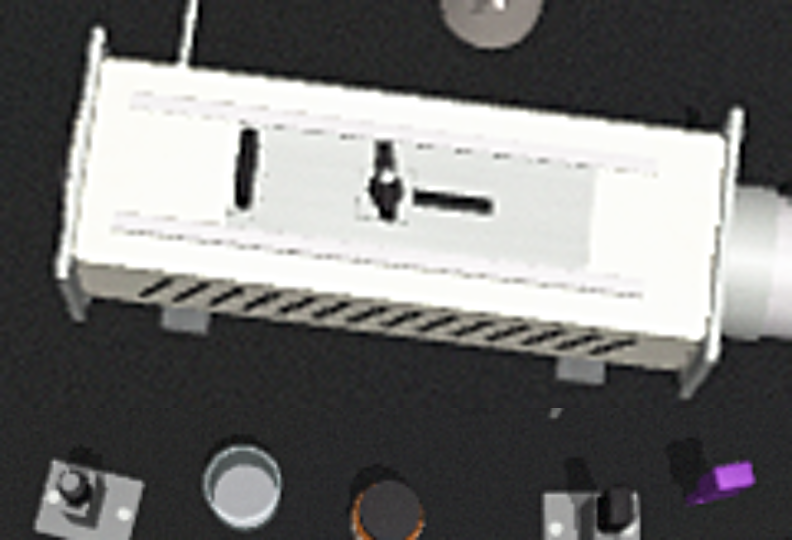

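```bash
python3 -m jog '[[[1,0,0,-1,0],[1,0,0,-1,0],[1,0,0,-1,0],[1,0,0,-1,0],[1,0.9,-0.8,-1,0],[1,1,-0.8,0,0],[1,1,-0.8,0,0],[1,1,-0.8,0,0],[1,1,-0.8,0,0],[1,1,-0.8,0,0]]]'; python3 -m jog '[[[1,0,0,0,0],[1,0,0,0,0]]]'
python3 - <<'E'
from h import *
s,*_=snap("wrist","w1");print(s["position"],s["tool_rot"])
E
python3 -m jog '[[[1,1,-0.8,0,0],[1,1,-0.8,0,0],[1,1,-0.8,0,0],[1,1,-0.8,0,0],[1,1,-0.8,0,0],[1,1,-0.8,0,0],[1,1,-0.8,0,0],[1,0.9,-0.3,0,0],[1,0,0,0,1],[1,0,0,0,1]]]'
python3 -m jog '[[[1,0,0,0,1],[1,0,0,0,1],[1,0,0,0,1],[1,0,0,0,0],[1,0,0,0,0]]]'
python3 - <<'E'
from h import *
s,*_=snap("wrist","w2");print(s["position"],s["tool_rot"],s["joint_positions"])
a=cv2.imread("pics/w1.png");b=cv2.imread("pics/w2.png")
cv2.imwrite("pics/w12.png",np.hstack([a[:,120:520],b[:,120:520]]))
E
```

```text
time: 1.35
position: [0.3735, -0.3538, 0.3852]
tool_rot: [-3.098, -0.522, 0.001]
ft_force: [1.0, 0.8, -0.4]
grip_width: 1.003
time: 1.6
position: [0.3725, -0.3559, 0.3854]
tool_rot: [3.098, 0.521, -0.001]
ft_force: [-0.5, 0.2, 0.6]
grip_width: 1.002
[ 0.37249099 -0.35590165  0.38535249] [ 3.09770496e+00  5.21390586e-01 -1.38030144e-03]
time: 2.9
position: [0.5947, -0.0306, 0.3844]
tool_rot: [-3.132, -0.242, 0.003]
ft_force: [-0.2, -0.3, 0.7]
grip_width: 0.999
time: 3.52
position: [0.5943, -0.03, 0.3852]
tool_rot: [3.137, -0.161, -0.001]
ft_force: [-0.7, -0.2, -0.3]
grip_width: 0.999
[ 0.59426865 -0.03001964  0.38520639] [ 3.13736537e+00 -1.61210913e-01 -9.19136685e-04] [ 0.45655348  0.23166975 -0.57401769  1.20286964  0.12687089  1.7423925
 -1.75695761]
```

View pics/w12.png

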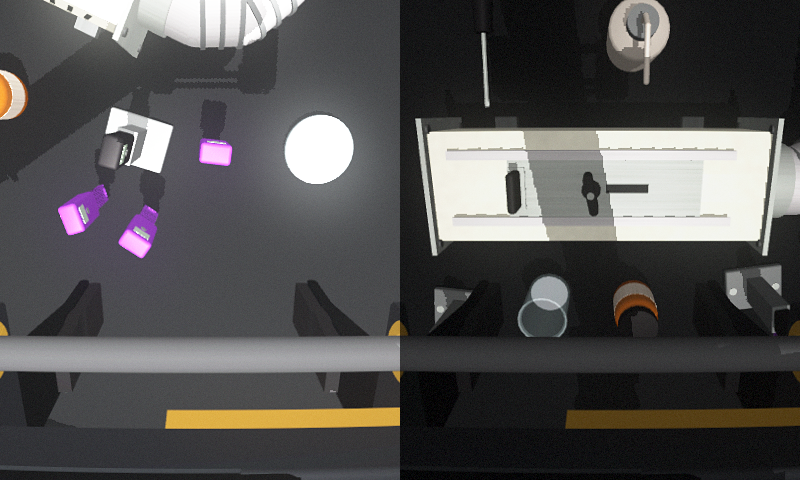

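The left half of the picture (w1) shows the real probe in its stand at about (115,150), with three purple decoys below it and to its right. The right half (w2) shows the duct with the knob wing at about (590,193), leaning slightly, and the tab at about (513,188). Next I'll measure from the depth data.

```bash
cat > meas.py <<'E'
from h import *
def ld(n,cam="wrist"):
    z=np.load(n+".npz");p=eyes.camera_params(cam);return z["im"],z["d"],p,z["T"],cloud(p,z["T"],z["d"])
def rect(c):
    (x,y),(w,h),a=cv2.minAreaRect(c[:,:2].astype(np.float32)*1000)
    if w<h: w,h,a=h,w,a+90
    return np.round([x,y,w,h,(a+90)%180-90],1)
E
python3 - <<'E'
from meas import *
im,d,p,T,C=ld("w2");P=C.reshape(-1,3)
def sel(x0,x1,y0,y1,z0,z1):
    m=(P[:,0]>x0)&(P[:,0]<x1)&(P[:,1]>y0)&(P[:,1]<y1)&(P[:,2]>z0)&(P[:,2]<z1)&(d.ravel()>0);return P[m]
for nm,b in(("knob",(.55,.65,-.08,.02,.16,.2)),("tab",(.55,.66,.03,.1,.155,.2))):
    c=sel(*b);print(nm,len(c),np.median(c,0).round(4),rect(c))
c=sel(.5,.7,-.25,.18,.12,.128);print("top",len(c),rect(c),np.median(c[:,2]))
c=sel(.5,.7,-.3,.2,.1285,.1345);print("strips",len(c),rect(c))
im,d,p,T,C=ld("w1");P=C.reshape(-1,3)
c=sel(.3,.5,-.33,-.2,.178,.25);print("probe",len(c),np.median(c,0).round(4),rect(c))
v=np.array([(a[0],a[1]) for a in c])
c=sel(.3,.5,-.35,-.15,.008,.016);print("base",len(c),rect(c))
E
```

```text
knob 403 [ 0.5957 -0.0223  0.1725] [594.3 -22.2  43.7  10.    5.6]
tab 403 [0.6033 0.0625 0.1636] [603.   63.7  44.2  10.5  -4.7]
top 23381 [593.5 -32.4 396.6 157.6  84.2] 0.12355041780802084
strips 11192 [594.  -32.6 407.4 158.   84.3]
probe 740 [ 0.3885 -0.2598  0.1839] [ 387.5 -259.3   34.5   22.2    2.1]
base 1883 [ 407.5 -248.4  238.   110.1   20.4]
```

```bash
python3 -m jog '[[[0.6,0,0,0,-1],[0.6,0,0,0,-1],[0.6,0,0,0,-0.3],[0.6,0.02,-0.2,1,0],[0.6,0,0,1,0],[0.6,0,0,1,0],[0.6,0,0,1,0],[0.6,0,0,0,0],[0.6,0,0,0,0]]]' 40
python3 - <<'E'
from meas import *
s=get_state();print(s["position"],R.from_rotvec(s["tool_rot"]).as_matrix().round(3),s["joint_positions"])
E
```

```text
time: 4.7
position: [0.5951, -0.0209, 0.2273]
tool_rot: [3.138, 0.154, 0.004]
ft_force: [0.4, -0.4, 0.8]
grip_width: 0.6
[ 0.59514757 -0.02093576  0.22733648] [[ 0.995  0.098  0.002]
 [ 0.098 -0.995 -0.   ]
 [ 0.002  0.    -1.   ]] [ 0.49357791  0.23362826 -0.59649642  1.51500898  0.13197475  1.43115835
 -1.58127471]
```

```bash
python3 -m jog '[[[0.6,-0.02,0.03,1,0],[0.6,0,0,0.6,0],[0.6,0,0,0.45,0],[0.6,0,0,0,0],[0,0,0,0,0],[0,0,0,0,0],[0,0,0,0,0],[0,0,0,0,0],[0,0,0,0,0]]]' 40
python3 -m jog '[[[0,0,0,0,-0.8],[0,0,0,0,-0.8],[0,0,0,0,-0.8],[0,0,0,0,-0.8],[0,0,0,0,-0.8],[0,0,0,0,-0.8],[0,0,0,0,-0.8],[0,0,0,0,-0.8],[0,0,0,0,-0.8],[0,0,0,0,-0.8]]]'
```

```text
time: 5.82
position: [0.5936, -0.0223, 0.1437]
tool_rot: [3.138, 0.154, 0.0]
ft_force: [0.1, 0.6, -0.1]
grip_width: 0.115
time: 7.08
position: [0.5935, -0.0222, 0.1435]
tool_rot: [2.894, 1.221, -0.0]
ft_force: [-0.0, 1.2, -0.3]
grip_width: 0.012
```

The grip width fell to 0.012, so the fingers no longer hold the wing. I'll open, lift and look.

```bash
python3 -m jog '[[[0.6,0,0,0,0],[0.6,0,0,0,0],[0.6,0,0,-1,0],[0.6,0,0,-1,0],[0.6,0,0,-1,0],[0.6,0,0,-1,0],[0.6,0,0,0,0],[0.6,0,0,0,0]]]'
python3 - <<'E'
from meas import *
s,im,d,p,T=snap("wrist","w3");P=cloud(p,T,d).reshape(-1,3)
def sel(x0,x1,y0,y1,z0,z1):
    m=(P[:,0]>x0)&(P[:,0]<x1)&(P[:,1]>y0)&(P[:,1]<y1)&(P[:,2]>z0)&(P[:,2]<z1)&(d.ravel()>0);return P[m]
print(s["position"],R.from_rotvec(s["tool_rot"]).as_matrix().round(3))
for nm,b in(("knob",(.55,.65,-.08,.03,.16,.2)),("tab",(.55,.66,.03,.15,.155,.2))):
    c=sel(*b);print(nm,len(c),len(c) and np.median(c,0).round(4),len(c) and rect(c))
E
```

```text
time: 8.07
position: [0.5933, -0.0222, 0.303]
tool_rot: [-2.896, -1.218, 0.001]
ft_force: [-0.2, 0.8, -1.0]
grip_width: 0.599
[ 0.59328817 -0.02220751  0.30295768] [[ 0.7    0.715 -0.001]
 [ 0.715 -0.7   -0.   ]
 [-0.001 -0.    -1.   ]]
knob 667 [ 0.5953 -0.0216  0.1725] [594.1 -22.4  44.2  10.4   5.9]
tab 637 [0.6044 0.0634 0.1638] [603.5  63.7  43.7  10.2  -5.3]
```

View pics/w3.png

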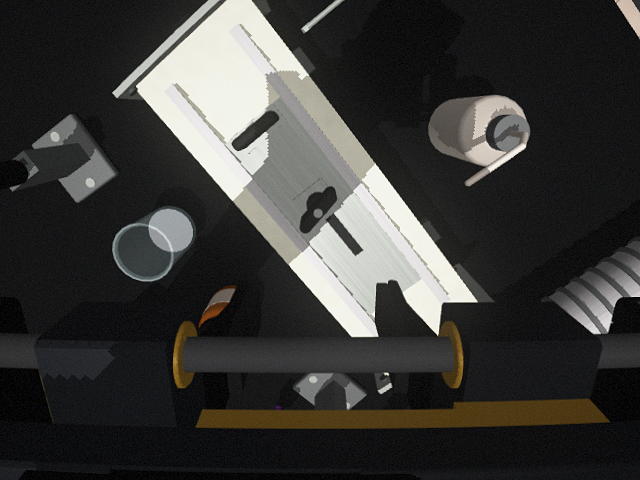

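The knob hasn't moved (5.9°), so the grip slipped. I'll re-grip and watch the width as it closes.

```bash
python3 -m jog '[[[0.4,0,0,0,1],[0.4,0,0,0,1],[0.4,0,0,0,1],[0.4,0,0,0,1],[0.4,0,0,0,1],[0.4,0,0,0,1],[0.4,0,0,0,1],[0.4,0,0,0,1],[0.4,0,0,0,0],[0.4,0,0,0,0]]]' 
python3 -m jog '[[[0.4,0,0,1,0],[0.4,0,0,1,0],[0.4,0,0,1,0],[0.4,0,0,1,0],[0.4,0,0,0,0],[0.4,0,0,0,0]]]'
python3 -m jog '[[[0,0,0,0,0],[0,0,0,0,0],[0,0,0,0,0]]]' 50
python3 -m jog '[[[0,0,0,0,0],[0,0,0,0,0],[0,0,0,0,0]]]' 50
python3 -m jog '[[[0,0,0,0,0],[0,0,0,0,0]]]' 50
python3 -m jog '[[[0,0,0,0,-0.4],[0,0,0,0,-0.4]]]' 50
```

```text
time: 9.38
position: [0.5932, -0.0222, 0.3028]
tool_rot: [-3.138, -0.156, 0.002]
ft_force: [0.4, -0.5, -1.0]
grip_width: 0.403
time: 10.12
position: [0.5945, -0.0221, 0.1451]
tool_rot: [3.138, 0.155, 0.003]
ft_force: [-0.1, 0.8, 0.4]
grip_width: 0.398
time: 10.5
position: [0.5939, -0.0222, 0.1443]
tool_rot: [3.137, 0.154, 0.002]
ft_force: [-0.4, -0.3, 0.4]
grip_width: 0.141
time: 10.88
position: [0.5935, -0.0223, 0.1435]
tool_rot: [3.138, 0.154, -0.0]
ft_force: [0.3, 0.0, -0.8]
grip_width: 0.007
time: 11.12
position: [0.5935, -0.0222, 0.1435]
tool_rot: [3.138, 0.154, -0.0]
ft_force: [-0.5, 0.6, -1.1]
grip_width: 0.006
time: 11.38
position: [0.5935, -0.0222, 0.1436]
tool_rot: [3.13, 0.267, -0.0]
ft_force: [-0.1, 0.8, -0.7]
grip_width: 0.011
```

Run:
```python
from meas import *
s,im,d,p,T=snap("wrist","w4");print(s["position"],s["torque"])
snap("scene","s4")
a=cv2.imread("pics/w4.png");b=cv2.imread("pics/s4.png")[180:330,220:420]
cv2.imwrite("pics/w4s.png",np.vstack([a[150:450,120:520],cv2.resize(b,(400,300))]))
```

```text
[ 0.59353127 -0.02224148  0.14355933] [-0.02250986 -0.02503905  0.00521938]
```

View pics/w4s.png

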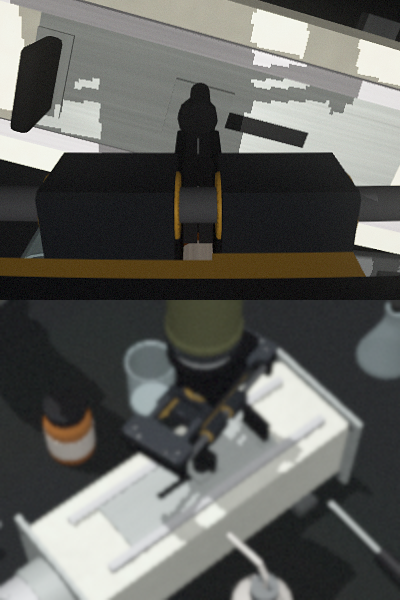

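The wrist view shows the shut fingers (197,150) behind the knob's hub (197,110), about 20 mm short on the tool's -x side. I'll measure that offset.

Run:
```python
from meas import *
im,d,p,T,C=ld("w4")
s=get_state();M=np.array(p["mount"])
for (u,v) in[(317,240),(317,260),(317,270),(305,285),(305,300),(330,285),(330,300),(310,330),(310,380)]:
    t=np.linalg.inv(T)@np.r_[C[v,u],1];print((u,v),C[v,u].round(4),(M@t)[:3].round(4),im[v,u])
print("tcp px",proj(p,T,[s["position"]]).round(1),"knob top px",proj(p,T,[[.5943,-.0222,.173]]).round(1))
im,d,p,T,C=ld("s4","scene")
P=C.reshape(-1,3);m=(abs(P[:,0]-.594)<.08)&(abs(P[:,1]+.022)<.04)&(P[:,2]>.15)&(P[:,2]<.2)&(d.ravel()>0)
for lo in np.arange(.14,.2,.01):
    q=P[(abs(P[:,0]-.594)<.08)&(abs(P[:,1]+.022)<.035)&(P[:,2]>lo)&(P[:,2]<lo+.01)&(d.ravel()>0)]
    if len(q):print(round(lo,2),len(q),q.min(0).round(3),q.max(0).round(3))
```

```text
(317, 240) [ 0.6154 -0.0185  0.1539] [ 0.0222  0.     -0.0103] [24 30 26]
(317, 260) [ 0.6115 -0.0192  0.1716] [ 0.0183  0.     -0.028 ] [24 24 23]
(317, 270) [ 0.6072 -0.0199  0.1729] [ 0.0139  0.     -0.0293] [26 25 24]
(305, 285) [ 0.6045 -0.0152  0.1853] [ 0.012  -0.0051 -0.0418] [20 21 21]
(305, 300) [ 0.6041 -0.0156  0.1988] [ 0.0115 -0.0047 -0.0552] [18 20 20]
(330, 285) [ 0.6064 -0.0257  0.1855] [ 0.012   0.0056 -0.0419] [24 22 23]
(330, 300) [ 0.6057 -0.0255  0.1986] [ 0.0115  0.0052 -0.0551] [18 17 17]
(310, 330) [ 0.604  -0.018   0.2209] [ 0.011  -0.0024 -0.0773] [15 14  8]
(310, 380) [ 0.589  -0.0207  0.2281] [-0.0042 -0.0023 -0.0845] [28 28 28]
tcp px [[316.9 273.4]] knob top px [[317.1 296.1]]
0.14 33 [ 0.586 -0.034  0.14 ] [ 0.616 -0.021  0.15 ]
0.15 25 [ 0.589 -0.031  0.15 ] [ 0.615 -0.02   0.16 ]
0.16 28 [ 0.593 -0.031  0.161] [ 0.616 -0.019  0.17 ]
0.17 23 [ 0.597 -0.029  0.171] [ 0.617 -0.017  0.178]
0.18 18 [ 0.586 -0.035  0.181] [ 0.608 -0.017  0.19 ]
0.19 11 [ 0.586 -0.035  0.191] [ 0.607 -0.023  0.199]
```

The wing tip at x=+22 mm shows the fingers are in the right place. I'll turn further and check whether the wing follows.

```bash
python3 -m jog '[[[0,0,0,0,-0.8],[0,0,0,0,-0.8],[0,0,0,0,-0.8],[0,0,0,0,-0.8],[0,0,0,0,-0.8],[0,0,0,0,0]]]' 60
python3 - <<'E'
from meas import *
s,im,d,p,T=snap("wrist","w5");C=cloud(p,T,d);M=np.array(p["mount"])
Q=(np.c_[C.reshape(-1,3),np.ones(480*640)]@np.linalg.inv(T).T@M.T)[:,:3]
m=(Q[:,0]>.013)&(Q[:,0]<.04)&(abs(Q[:,1])<.04)&(Q[:,2]<-.005)&(Q[:,2]>-.032)&(d.ravel()>0)
for z in np.arange(-.032,-.005,.004):
    q=Q[m&(Q[:,2]>=z)&(Q[:,2]<z+.004)]
    if len(q):print(round(z,3),len(q),q.min(0).round(4),q.max(0).round(4))
f=Q[(abs(Q[:,0])<.0135)&(abs(Q[:,1])<.04)&(Q[:,2]<-.038)&(Q[:,2]>-.06)&(d.ravel()>0)]
print("fingers y",np.percentile(f[:,1],[0,25,50,75,100]).round(4), np.histogram(f[:,1],20))
cv2.imwrite("pics/w5c.png",cv2.resize(cv2.imread("pics/w5.png")[200:340,200:440],(720,420)))
E
```

```text
time: 12.22
position: [0.5935, -0.0223, 0.1436]
tool_rot: [3.037, 0.802, 0.0]
ft_force: [0.2, 0.5, 0.1]
grip_width: 0.004
-0.032 315 [ 0.013   0.0008 -0.031 ] [ 0.0214  0.0122 -0.028 ]
-0.028 96 [ 0.013   0.0003 -0.028 ] [ 0.0214  0.0119 -0.0241]
-0.024 71 [ 0.0135  0.0008 -0.024 ] [ 0.0214  0.0122 -0.02  ]
-0.02 63 [ 0.0139  0.0008 -0.0197] [ 0.0213  0.0119 -0.016 ]
-0.016 55 [ 0.0137  0.0008 -0.0159] [ 0.0212  0.0122 -0.0122]
-0.012 57 [ 0.0138  0.0008 -0.0119] [ 0.0214  0.0119 -0.008 ]
-0.008 43 [ 0.0133  0.0003 -0.008 ] [ 0.0212  0.0115 -0.0051]
fingers y [-0.0087 -0.0041  0.0003  0.0051  0.0097] (array([42, 46, 49, 50, 58, 52, 47, 50, 58, 33, 29, 56, 51, 51, 52, 57, 46,
       47, 46, 45]), array([-0.00868707, -0.00776573, -0.0068444 , -0.00592306, -0.00500173,
       -0.00408039, -0.00315906, -0.00223773, -0.00131639, -0.00039506,
        0.00052628,  0.00144761,  0.00236895,  0.00329028,  0.00421162,
        0.00513295,  0.00605429,  0.00697562,  0.00789695,  0.00881829,
        0.00973962]))
```

View pics/w5c.png

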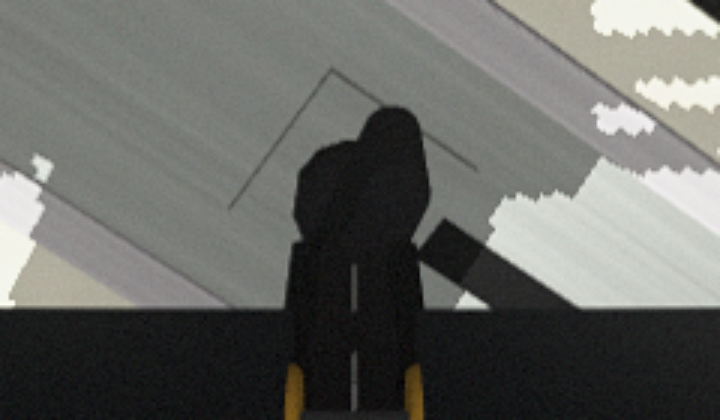

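The fingers are fully shut while the wing stays put, so the tips may be higher than the TCP says. I'll check the fingertip geometry in the w3 and w2 depth data.

Run:
```python
from meas import *
for n in("w1","w2","w3"):
    im,d,p,T,C=ld(n);M=np.array(p["mount"])
    Q=(np.c_[C.reshape(-1,3),np.ones(480*640)]@np.linalg.inv(T).T@M.T)[:,:3]
    m=(abs(Q[:,0])<.04)&(abs(Q[:,1])<.09)&(Q[:,2]<.05)&(Q[:,2]>-.08)&(d.ravel()>0)
    for z in np.arange(-.08,.05,.01):
        q=Q[m&(Q[:,2]>=z)&(Q[:,2]<z+.01)]
        if len(q):
            r=q[q[:,1]>0];l=q[q[:,1]<0];print(n,round(z,3),len(q),"R",len(r) and np.r_[r.min(0)[:2],r.max(0)[:2]].round(4),"L",len(l) and np.r_[l.min(0)[:2],l.max(0)[:2]].round(4))
im,d,p,T,C=ld("w5");P=C.reshape(-1,3)
```

```text
w1 -0.08 1241 R [-0.0094  0.0435  0.0128  0.058 ] L [-0.0097 -0.0564  0.0126 -0.0425]
w1 -0.07 1192 R [-0.0013  0.0437  0.0127  0.0554] L [-0.0021 -0.0543  0.0125 -0.0426]
w1 -0.06 1075 R [-0.0077  0.0434  0.0125  0.0531] L [-0.0073 -0.052   0.0125 -0.0423]
w1 -0.05 991 R [-0.009   0.0435  0.0126  0.053 ] L [-0.0091 -0.0518  0.0126 -0.0423]
w1 -0.04 308 R [-0.0085  0.044   0.0124  0.0528] L [-0.009  -0.0518  0.0124 -0.0425]
w2 -0.08 1255 R [-0.0093  0.0434  0.0126  0.0577] L [-0.0091 -0.0561  0.0126 -0.0425]
w2 -0.07 1180 R [-0.0016  0.0434  0.013   0.0557] L [-0.0021 -0.0545  0.0127 -0.0425]
w2 -0.06 1087 R [-0.008   0.0436  0.0126  0.0539] L [-0.0082 -0.0522  0.0124 -0.0423]
w2 -0.05 972 R [-0.0093  0.0436  0.0126  0.053 ] L [-0.0093 -0.0519  0.0125 -0.0421]
w2 -0.04 322 R [-0.0088  0.0437  0.0126  0.0526] L [-0.0092 -0.0516  0.0123 -0.0425]
w3 -0.08 1153 R [-0.009   0.0262  0.0127  0.0399] L [-0.0089 -0.0389  0.0128 -0.025 ]
w3 -0.07 1011 R [-0.0019  0.0264  0.0128  0.038 ] L [-0.0016 -0.0369  0.0127 -0.0253]
w3 -0.06 844 R [-0.0082  0.0264  0.0131  0.036 ] L [-0.0078 -0.0346  0.0128 -0.0253]
w3 -0.05 770 R [-0.0098  0.0263  0.0127  0.0354] L [-0.009  -0.0344  0.0126 -0.0252]
w3 -0.04 258 R [-0.0089  0.0264  0.0123  0.0354] L [-0.0091 -0.0344  0.0125 -0.0253]
```

The real fingertips end about 37 mm short of the nominal TCP (tool z ≈ -0.037), so the fingers shut just above the wing. I'll turn back and go 37 mm lower.

```bash
python3 -m jog '[[[0.4,0,0,0,0],[0.4,0,0,0,1],[0.4,0,0,0,1],[0.4,0,0,0,1],[0.4,0,0,0,1],[0.4,0,0,0,0.75],[0.4,0,0,0,0],[0.4,0,0,0.45,0],[0.4,0,0,0.45,0],[0.4,0,0,0,0]]]' 50
python3 -m jog '[[[0,0,0,0,0],[0,0,0,0,0],[0,0,0,0,0],[0,0,0,0,0],[0,0,0,0,0],[0,0,0,0,0]]]' 50
python3 -m jog '[[[0,0,0,0,-0.8],[0,0,0,0,-0.8],[0,0,0,0,-0.8],[0,0,0,0,-0.8],[0,0,0,0,0]]]' 50
```

```text
time: 13.52
position: [0.5915, -0.0223, 0.1047]
tool_rot: [-3.137, -0.162, 0.008]
ft_force: [0.1, -0.0, 0.4]
grip_width: 0.401
time: 14.28
position: [0.5939, -0.022, 0.108]
tool_rot: [3.137, 0.161, 0.001]
ft_force: [0.5, 1.3, 3.8]
grip_width: 0.105
time: 14.9
position: [0.5939, -0.0219, 0.1081]
tool_rot: [-3.085, -0.596, -0.001]
ft_force: [-1.4, 1.7, 4.1]
grip_width: 0.109
```

The grip holds at 9.5 mm, so I'll keep turning.

```bash
python3 -m jog '[[[0,0,0,0,-0.8],[0,0,0,0,-0.8],[0,0,0,0,-0.8],[0,0,0,0,-0.8],[0,0,0,0,-0.8],[0,0,0,0,-0.8],[0,0,0,0,-0.8],[0,0,0,0,-0.8],[0,0,0,0,-0.8],[0,0,0,0,-0.8]]]' 50
python3 -m jog '[[[0.4,0,0,0,0],[0.4,0,0,0,0],[0.4,0,0,-1,0],[0.4,0,0,-1,0],[0.4,0,0,-1,0],[0.4,0,0,0,1],[0.4,0,0,0,1],[0.4,0,0,0,1],[0.4,0,0,0,1],[0.4,0,0,0,1]]]'
python3 -m jog '[[[0.4,0,0,0,1],[0.4,0,0,0,1],[0.4,0,0,0,1],[0.4,0,0,0,1],[0.4,0,0,0,1],[0.4,0,0,0,1],[0.4,0,0,0,1],[0.4,0,0,0,1],[0.4,0,0,0,0],[0.4,0,0,0,0]]]'
python3 - <<'E'
from meas import *
s,im,d,p,T=snap("wrist","w6");P=cloud(p,T,d).reshape(-1,3)
def sel(x0,x1,y0,y1,z0,z1):
    m=(P[:,0]>x0)&(P[:,0]<x1)&(P[:,1]>y0)&(P[:,1]<y1)&(P[:,2]>z0)&(P[:,2]<z1)&(d.ravel()>0);return P[m]
print(s["position"],R.from_rotvec(s["tool_rot"]).as_matrix().round(3))
for nm,b in(("knob",(.55,.65,-.08,.03,.16,.175)),("tab",(.55,.66,.03,.15,.155,.168))):
    c=sel(*b);print(nm,len(c),len(c) and rect(c))
E
```

```text
time: 16.15
position: [0.5937, -0.0217, 0.1081]
tool_rot: [-2.694, -1.616, -0.001]
ft_force: [-0.7, 1.2, 4.7]
grip_width: 0.112
time: 17.4
position: [0.5933, -0.0226, 0.227]
tool_rot: [2.982, 0.987, -0.001]
ft_force: [-0.5, 0.4, 0.4]
grip_width: 0.4
time: 18.65
position: [0.5934, -0.0223, 0.2273]
tool_rot: [3.14, -0.084, -0.001]
ft_force: [-0.3, 0.9, -0.4]
grip_width: 0.399
[ 0.59340033 -0.02230786  0.22732448] [[ 0.999 -0.054 -0.   ]
 [-0.054 -0.999 -0.   ]
 [-0.     0.    -1.   ]]
knob 1175 [594.1 -22.1  43.9  10.8  62.2]
tab 1003 [603.8  63.3  43.7  10.9  -5.5]
```

The knob is at about 1.18 rad, so it's loose. Next is the tab.

```bash
python3 -m jog '[[[0.4,0,0,0,0.48],[0.4,0.05,-0.72,0,0],[0.4,0,-0.72,0,0],[0.4,0,-0.72,0,0],[0.4,0,0,1,0],[0.4,0,0,1,0],[0.4,0,0,0,0],[0.4,0,0,0.6,0],[0.4,0,0,0.43,0],[0.4,0,0,0,0]]]' 40
python3 -m jog '[[[0,0,0,0,0],[0,0,0,0,0],[0,0,0,0,0],[0,0,0,0,0],[0,0,0,0,0],[0,0,0,0,0]]]' 40
python3 -m jog '[[[0,0,-0.15,0,0],[0,0,-0.15,0,0],[0,0,-0.15,0,0],[0,0,-0.15,0,0],[0,0,-0.15,0,0],[0,0,-0.15,0,0],[0,0,-0.15,0,0],[0,0,-0.15,0,0],[0,0,-0.15,0,0],[0,0,-0.15,0,0]]]' 40
python3 -m jog '[[[0,0,0,0,0],[0,0,0,0,0]]]'
```

```text
time: 19.95
position: [0.6034, 0.0633, 0.1059]
tool_rot: [3.138, -0.152, -0.002]
ft_force: [0.2, -0.0, 0.4]
grip_width: 0.398
time: 20.7
position: [0.6042, 0.0636, 0.1069]
tool_rot: [3.138, -0.152, 0.001]
ft_force: [-0.5, 0.4, 4.5]
grip_width: 0.11
time: 21.95
position: [0.6102, 0.1221, 0.1069]
tool_rot: [3.135, -0.152, 0.002]
ft_force: [-3.0, -10.8, 8.4]
grip_width: 0.11
time: 22.2
position: [0.6102, 0.122, 0.1069]
tool_rot: [3.136, -0.153, 0.001]
ft_force: [-1.0, -2.8, 5.4]
grip_width: 0.11
```

```bash
python3 -m jog '[[[0.4,0,0,0,0],[0.4,0,0,0,0],[0.4,0,0,-1,0],[0.4,0,0,-1,0],[0.4,0,0,-1,0],[0.4,0,0,-1,0],[0.8,0,0.9,0,0],[0.8,0,0.9,0,0],[0.8,0,0.9,0,0],[0.8,0,0.9,0,0]]]'
python3 -m jog '[[[0.8,0,0.9,0,0],[0.8,0,0.9,0,0],[0.8,0,0.9,0,0],[0.8,0,0.1,0,0],[0.8,0,0,0,0],[0.8,0,0,0,0]]]'
python3 - <<'E'
from meas import *
s,im,d,p,T=snap("wrist","w7");C=cloud(p,T,d)
print(s["position"],R.from_rotvec(s["tool_rot"]).as_matrix().round(3))
P=C.reshape(-1,3)
m=(abs(P[:,0]-.5837)<.03)&(abs(P[:,1]+.1317)<.03)&(P[:,2]<.115)&(d.ravel()>0)
print(m.sum(),m.sum() and rect(P[m]), proj(p,T,[[.5837,-.1317,.124]]))
u,v=proj(p,T,[[.5837,-.1317,.124]])[0].astype(int)
cv2.imwrite("pics/w7c.png",np.hstack([cv2.resize(cv2.imread("pics/w7.png")[v-40:v+40,u-40:u+40],(400,400)),cv2.resize(cv2.imread("pics/w7.png"),(400,300))[:300].__class__(0) if 0 else cv2.copyMakeBorder(cv2.resize(cv2.imread("pics/w7.png"),(400,300)),0,100,0,0,0)]))
E
```

```text
time: 23.45
position: [0.5954, -0.0206, 0.2658]
tool_rot: [-3.138, 0.15, 0.001]
ft_force: [-0.1, 0.2, 0.1]
grip_width: 0.751
time: 24.2
position: [0.5853, -0.1293, 0.2663]
tool_rot: [-3.137, 0.147, -0.0]
ft_force: [-0.1, 0.1, 0.4]
grip_width: 0.797
[ 0.58527028 -0.12928462  0.26633118] [[ 0.996 -0.093  0.   ]
 [-0.093 -0.996  0.001]
 [ 0.    -0.001 -1.   ]]
209 [ 566.8 -129.4   25.6   17.8    1.7] [[320.35982561 212.66446168]]
```

View pics/w7c.png

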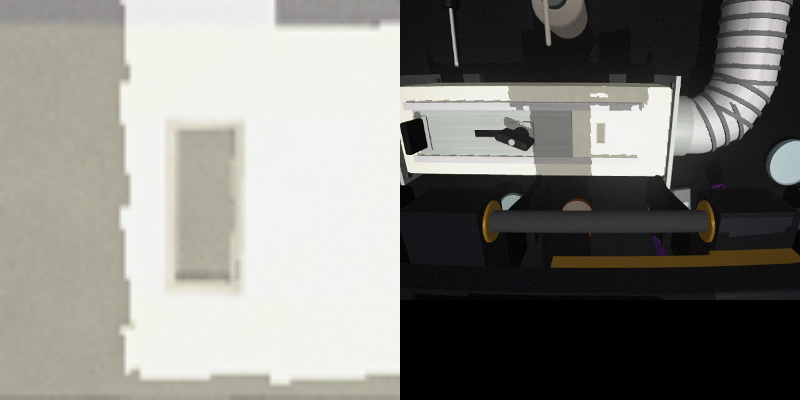

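The crop shows the slot at about px (320.7,212.9), fully uncovered, within 0.5 mm of the prediction. Next I'll go over the probe and refine its pose.

```bash
python3 -m jog '[[[0.7,-0.92,0.74,0,0],[0.7,-0.92,0.74,0,0],[0.7,-0.92,0.74,0,0],[0.7,-0.92,0.74,0,0],[0.7,-0.92,0.74,0,0],[0.7,0,0,0,-0.75],[0.7,0,0,0,-0.75],[0.7,0,0,0,0],[0.7,0,0,0,0]]]'
python3 - <<'E'
from meas import *
s,im,d,p,T=snap("wrist","w8");C=cloud(p,T,d);P=C.reshape(-1,3);I=im.reshape(-1,3).astype(int)
print(s["position"],R.from_rotvec(s["tool_rot"]).as_matrix().round(3))
pur=(I[:,0]>I[:,1]+40)&(I[:,2]>I[:,1]+40)
near=(abs(P[:,0]-.3875)<.035)&(abs(P[:,1]+.2593)<.035)&(d.ravel()>0)
for z0,z1 in((.18,.19),(.175,.19)):
    c=P[near&(P[:,2]>z0)&(P[:,2]<z1)];print("probe",len(c),rect(c),np.median(c,0).round(4))
q=P[pur&(P[:,2]>.02)];print("purple",len(q))
n,l,st,ce=cv2.connectedComponentsWithStats(pur.reshape(480,640).astype(np.uint8))
for i in range(1,n):
    if st[i,4]>60:
        q=P[(l.ravel()==i)&(d.ravel()>0)];print(st[i],q.min(0).round(3),q.max(0).round(3))
b=C[100:400];
for z0,z1 in((.105,.113),):
    c=P[near&(P[:,2]>z0)&(P[:,2]<z1)];print("rim",len(c),len(c) and rect(c))
E
```

```text
time: 25.38
position: [0.388, -0.2605, 0.2664]
tool_rot: [3.141, 0.055, 0.0]
ft_force: [-0.0, 0.7, -0.5]
grip_width: 0.699
[ 0.38796435 -0.26052503  0.26644689] [[ 0.999  0.035  0.   ]
 [ 0.035 -0.999 -0.   ]
 [ 0.     0.    -1.   ]]
probe 1252 [ 387.7 -258.5   33.4   21.6    2.5] [ 0.3885 -0.2587  0.1841]
probe 1324 [ 387.8 -259.    33.5   22.5    2.6] [ 0.3891 -0.259   0.184 ]
purple 3969
[ 409  163   60   43 1304] [ 0.405 -0.377  0.037] [ 0.432 -0.343  0.167]
[ 263  270   39   67 1078] [ 0.185 -0.25  -0.002] [ 0.319 -0.197  0.166]
[ 348  278   39   59 1250] [ 0.192 -0.325 -0.001] [ 0.381 -0.29   0.309]
rim 166 [ 400.5 -258.1   23.8   13.5  -87.7]
```

View pics/w8.png

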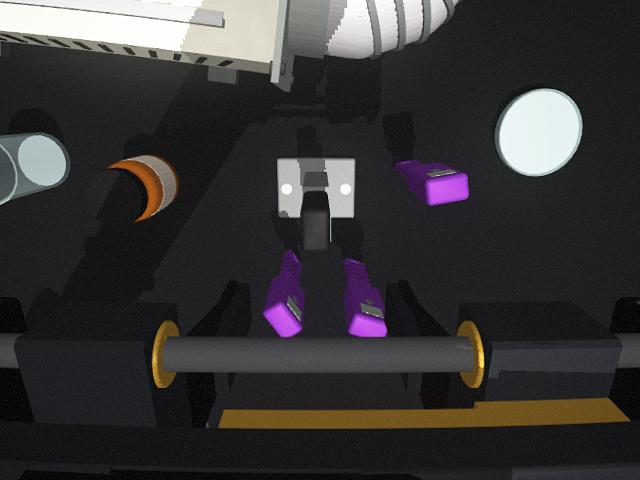

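The real black probe is at px (316,225), alone between the fingers, and the purple decoys are clear of it. I'll go down and grip.

```bash
python3 -m jog '[[[0.6,0,-0.04,1,-0.1],[0.6,0,0,1,0],[0.6,0,0,0.8,0],[0.6,0,0,0.7,0],[0.6,0,0,0.66,0],[0.6,0,0,0,0],[0.6,0,0,0,0]]]' 30
python3 -m jog '[[[0,0,0,0,0],[0,0,0,0,0],[0,0,0,0,0],[0,0,0,0,0],[0,0,0,0,0],[0,0,0,0,0]]]' 30
python3 -m jog '[[[0,0,0,-0.3,0],[0,0,0,-0.6,0],[0,0,0,-0.8,0],[0,0,0,-0.9,0],[0,0,0,-0.9,0],[0,0,0,0,0],[0,0,0,0,0]]]'
```

```text
time: 26.3
position: [0.3883, -0.2598, 0.101]
tool_rot: [3.14, 0.068, 0.002]
ft_force: [-1.1, 0.2, 0.5]
grip_width: 0.599
time: 27.05
position: [0.3876, -0.2595, 0.1001]
tool_rot: [3.141, 0.068, 0.0]
ft_force: [-0.6, 1.5, 2.5]
grip_width: 0.255
time: 27.92
position: [0.3871, -0.2593, 0.2395]
tool_rot: [-3.141, -0.068, 0.001]
ft_force: [-0.8, 0.1, -0.5]
grip_width: 0.251
```

```bash
python3 -m jog '[[[0,0,0,-0.5,0],[0,0.63,-0.37,0,0],[0,0.63,-0.37,0,0],[0,0.63,-0.37,0,0],[0,0.63,-0.37,0,0],[0,0.63,-0.37,0,0],[0,0.63,-0.37,0,0],[0,0.63,-0.37,0,0],[0,0.63,-0.37,0,0],[0,0,0,0,0]]]'
python3 -m jog '[[[0,0,0,0,0.8],[0,0,0,0,0.8],[0,0,0,0,0],[0,0,0,0,0],[0,0,0,0,0]]]'
python3 - <<'E'
from meas import *
s,im,d,p,T=snap("wrist","w9");P=cloud(p,T,d).reshape(-1,3)
print(s["position"],R.from_rotvec(s["tool_rot"]).as_matrix().round(3),s["grip_width"])
M=np.array(p["mount"]);Q=(np.c_[P,np.ones(len(P))]@np.linalg.inv(T).T@M.T)[:,:3]
for z in np.arange(-.1,.09,.01):
    q=Q[(abs(Q[:,0])<.035)&(abs(Q[:,1])<.03)&(Q[:,2]>=z)&(Q[:,2]<z+.01)&(d.ravel()>0)]
    if len(q)>8:print(z.round(3),len(q),q.min(0).round(4),q.max(0).round(4))
cv2.imwrite("pics/w9c.png",cv2.imread("pics/w9.png")[100:400,160:500])
E
```

```text
time: 29.18
position: [0.5842, -0.1298, 0.2577]
tool_rot: [-3.138, -0.074, 0.005]
ft_force: [-0.4, 0.0, -2.4]
grip_width: 0.251
time: 29.8
position: [0.5835, -0.1327, 0.2598]
tool_rot: [3.138, -0.151, -0.001]
ft_force: [-0.1, 0.2, -1.3]
grip_width: 0.249
[ 0.58352091 -0.13273045  0.25981498] [[ 0.995 -0.096 -0.   ]
 [-0.096 -0.995 -0.   ]
 [-0.     0.    -1.   ]] 0.24901479731115844
-0.1 353 [-0.0097 -0.0157 -0.0999] [ 0.0097  0.016  -0.09  ]
-0.09 3873 [-0.0168 -0.0204 -0.0899] [ 0.0178  0.0205 -0.08  ]
-0.08 1738 [-0.0117 -0.0226 -0.08  ] [ 0.0177  0.0227 -0.07  ]
-0.07 1393 [ 0.0089 -0.022  -0.07  ] [ 0.0177  0.0221 -0.06  ]
-0.06 1024 [ 0.0099 -0.0201 -0.06  ] [ 0.0173  0.0202 -0.05  ]
-0.05 887 [ 0.01   -0.0198 -0.05  ] [ 0.0174  0.0199 -0.0401]
-0.04 512 [ 0.0098 -0.0198 -0.04  ] [ 0.0172  0.0194 -0.03  ]
-0.03 340 [ 0.0123 -0.011  -0.03  ] [ 0.0171  0.0109 -0.02  ]
-0.02 218 [ 0.0125 -0.0109 -0.02  ] [ 0.0169  0.011  -0.0121]
-0.0 74 [ 0.0109 -0.004   0.0018] [0.012  0.0037 0.0099]
0.01 75 [ 0.011  -0.0037  0.0101] [0.0121 0.0038 0.0198]
0.02 71 [ 0.0109 -0.0038  0.0202] [0.0121 0.004  0.0298]
0.03 68 [ 0.0109 -0.004   0.0304] [0.012  0.0041 0.0399]
0.04 53 [ 0.01   -0.0041  0.04  ] [0.012  0.0036 0.0497]
0.05 48 [ 0.011  -0.0036  0.0505] [0.0118 0.0038 0.0599]
0.06 48 [ 0.0111 -0.0037  0.06  ] [0.0118 0.0039 0.0697]
0.07 12 [ 0.0111 -0.0038  0.0715] [0.0115 0.004  0.0732]
```

View pics/w9c.png

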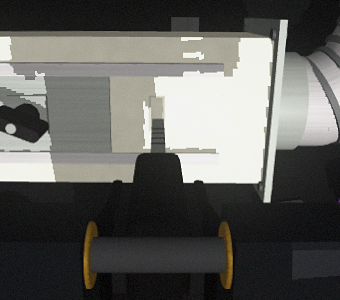

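The blade hangs straight: its centre is at tool y≈0, x≈-0.4 mm, over the slot. I'll lower it in stages.

```bash
python3 -m jog '[[[0,0,-0.02,0.5,0],[0,0,0,0.5,0],[0,0,0,0.25,0],[0,0,0,0,0],[0,0,0,0,0],[0,0,0,0.1,0],[0,0,0,0.1,0],[0,0,0,0.1,0],[0,0,0,0,0]]]'
python3 -m jog '[[[0,0,0,0.1,0],[0,0,0,0.1,0],[0,0,0,0,0]]]'
```

```text
time: 30.98
position: [0.5835, -0.1317, 0.1974]
tool_rot: [-3.138, 0.151, 0.002]
ft_force: [-0.5, 0.1, -1.2]
grip_width: 0.254
time: 31.35
position: [0.5836, -0.1317, 0.1895]
tool_rot: [-3.138, 0.151, 0.001]
ft_force: [-1.5, -0.6, -1.2]
grip_width: 0.247
```

The tip is 15 mm below the top with no contact force. I'll continue.

```bash
python3 -m jog '[[[0,0,0,0.15,0],[0,0,0,0.15,0],[0,0,0,0.15,0],[0,0,0,0.15,0],[0,0,0,0,0]]]'
python3 -m jog '[[[0,0,0,0.15,0],[0,0,0,0.15,0],[0,0,0,0.15,0],[0,0,0,0.15,0],[0,0,0,0.18,0],[0,0,0,0,0],[0,0,0,0,0],[0,0,0,0,0],[0,0,0,0,0]]]'
python3 - <<'E'
from meas import *
s,im,d,p,T=snap("wrist","w10");P=cloud(p,T,d).reshape(-1,3)
print(s["position"],s["tool_rot"],s["grip_width"],s["ft_force"],s["torque"],abs(s["qd"]).max())
M=np.array(p["mount"]);Q=(np.c_[P,np.ones(len(P))]@np.linalg.inv(T).T@M.T)[:,:3]
m=(abs(Q[:,0])<.035)&(abs(Q[:,1])<.012)&(d.ravel()>0)
q=P[m&(Q[:,0]>.0145)&(Q[:,0]<.0185)&(Q[:,2]>-.035)];print("handle bottom z",q[:,2].min().round(4),len(q))
t=Q[m&(Q[:,2]>-.09)&(Q[:,2]<-.078)];print("blade/handle top tool z",np.percentile(t[:,2],[5,50]))
cov=P[(abs(P[:,0]-.59)<.02)&(P[:,1]>-.13)&(P[:,1]<-.05)&(abs(P[:,2]-.1285)<.0015)&(d.ravel()>0)];print("cover edge y",cov[:,1].min())
c=P[(abs(P[:,0]-.61)<.05)&(P[:,1]>.03)&(P[:,1]<.16)&(P[:,2]>.155)&(P[:,2]<.168)&(d.ravel()>0)];print("tab",len(c),len(c) and rect(c))
c=P[(abs(P[:,0]-.594)<.04)&(abs(P[:,1]+.022)<.04)&(P[:,2]>.165)&(P[:,2]<.175)&(d.ravel()>0)];print("knob",len(c),len(c) and rect(c))
cv2.imwrite("pics/w10c.png",cv2.imread("pics/w10.png")[80:400,100:540])
E
```

```text
time: 31.98
position: [0.5835, -0.1317, 0.1652]
tool_rot: [-3.138, 0.151, 0.002]
ft_force: [-0.1, 0.4, -1.4]
grip_width: 0.25
time: 33.1
position: [0.5841, -0.1317, 0.135]
tool_rot: [3.138, -0.151, 0.001]
ft_force: [-0.6, -0.9, -0.9]
grip_width: 0.252
[ 0.58405289 -0.13173694  0.13503719] [ 3.13769680e+00 -1.51320901e-01  6.45310579e-04] 0.25199220533848854 [-0.58035908 -0.8557575  -0.89009179] [ 0.04660558 -0.00394214 -0.02179685] 0.0018445736172415298
handle bottom z 0.1216 1006
blade/handle top tool z [-0.0849748  -0.08356239]
cover edge y -0.1298968485605872
tab 0 0
knob 2573 [594.5 -22.3  43.7  12.3  61.9]
```

View pics/w10c.png

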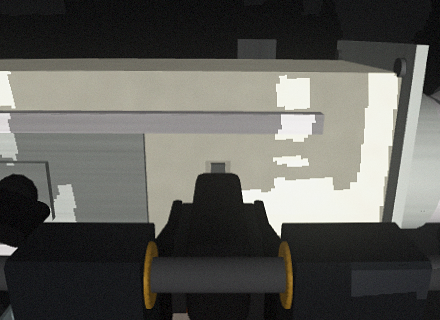

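The sensor height comes out at about 0.069 m from the arm and 0.068 m from the handle top in depth. The cover is clear of the slot, the knob is loose and the contact force is about 1 N, so I'll hand in.

Run:
```python
from bench import job
print(job.close_job())
```

```text
the job is handed in; nothing more can be done
None
```

The air-speed reading is set up and the job is handed in. The probe is held upright in the slot with its sensor window at mid-height, and the clock read about 33 s of the 72 s allowed. No verdict was reported.

**Last checks**
- **Sensor height:** about 69 mm from the arm pose and 68 mm from the depth image of the handle, against 68 mm wanted. The blade is within 1 mm of the slot centre by the arm pose.
- **Knob:** turned to about 1.17 rad.
- **Cover:** moved about 58.7 mm by the arm pose, and the image shows it clear of the slot.
- **Forces:** the wrist force was about 1 N, the grip was on the 22 mm handle, and the arm was still.

**What failed or disagreed**
- **First two knob grips:** both closed on nothing, because the fingertips end about 37 mm short of the stated TCP. I found this in the depth image and corrected for it from then on; the knob did not move in those tries.
- **Final depth filters:** three results were not usable:
  - The tab was out of view.
  - The cover-edge figure of -0.130 m is probably picking up other surfaces. The cover's end should be near -0.07 m, and the picture agrees.
  - The handle-bottom figure of 0.122 m probably includes the blade. From the probe's dimensions the handle starts about 20 mm above the duct top.
- **Other lab things:** I did not measure the positions of the other items again at the end. No contact with them showed in the forces.

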